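Index the nutted rotor bolt under the torque-check socket

ROBOT

A 7-joint arm with a two-finger parallel gripper is mounted at the origin on the work surface. World frame = base frame: x ahead of the robot, y to its left, z up, the work surface at z = 0. Lengths are in m, angles in degrees, forces in N, time in s.
With the tool pointing down it reaches from about 0.425 to 0.875 m from the base axis. Payload 4.7 kg.
Tool frame: the origin (TCP) lies at the very end of the fingers, on their centre line; the grasp point (between the pads) lies 19 mm behind it; y points along the fingers, z is the direction in which the jaws open and shut, and the axes are right-handed (so a half turn about y gives the same grasp; the last joint's range is limited). The gripper opens to 87 mm and grips with 3 to 60 N. Pads are 19 mm wide; open, the fingers measure 117 mm over their backs; the gripper's body (75 mm by 190 mm) begins 51 mm behind the grasp point.
Start: joints at [-63.936, 18.392, -4.016, 83.108, 1.295, 78.541, -3.26], TCP at [0.277, 0.588, 0.184] pointing down, gripper open.
Joint ranges: [-163.93, 163.93], [-17.29, 119.83], [-79.2, 71.16], [3.27, 140.29], [-89.18, 269.18], [5.43, 117.66], [-154.24, 154.24]. Speed limits (degrees/s): [147.25, 147.25, 180, 180, 180, 180, 180].

INTERFACE

Orientations are given as [roll, pitch, yaw] about the fixed x, y, z axes, in that order (R = Rz(yaw) Ry(pitch) Rx(roll)).
In Python, from cell import env gives the robot as it stands.
- The arm moves only by the shell command python3 -m pendant 'ROWS' [FORCE]. ROWS is JSON, one flat list of numbers, 7 for each row, row after row: the shift along the world's x, y, z in units of 40 mm (1.0 is 40 mm), then the turn, a rotation vector about the world's x, y, z in units of 10 degrees (1.0 is 10 degrees), then the finger opening in mm, from 0 to 87. In form: [x, y, z, wx, wy, wz, jaw, x, y, z, wx, wy, wz, jaw, ...]. A call has 1 to 10 rows; each row shifts and turns the commanded pose from where the row before left it; what a row does not reach is not made up. A row lasts 1/8 s, in which the tool goes at most 62.5 mm and 10.7 degrees, less where a joint would pass 70% of its speed; a pose out of reach is approached as far as the arm can. A call is refused whole if a number of a shift passes 1 or a number of a turn 1, either way. A call with a gripper value outside its range is refused whole. The fingers move at their own pace and stop on an object; FORCE is the grip in N (left out, the last holds). Time passes only in rows, so rows that do not move let the fingers close. It gives the time, the measured TCP pose, the force and the opening at its end, in the units of the state.
- env.get_obs(): the state, without advancing time (a new reading comes with each control period).
- env.read_camera(name): name is "scene" or "top" or "wrist"; returns a dict with "image" (480x640x3 uint8, red, green, blue), "fx", "fy", "cx", "cy" (pixels), "cam_to_world" (4x4, takes a point from camera to world coordinates). Camera axes: x right, y up, looking along -z (the intrinsics and any distortion apply to the point x, -y, -z); pixel columns grow to the right and rows downward; lengths in m; the calibration is good to about 2 mm. The wrist camera is an equidistant fisheye: a pixel r from the principal point sees the ray r / f radians off the axis. A picture is of the moment at which its call begins. There is no depth.
- env.sign_off(): hands the job in, once; it reports no verdict.
The state is a dict: "time_s": time; "qpos": joint angles; "joint_velocities": joint speeds; "effort": joint torques, N m; "tool_pos": TCP position; "tool_rot": TCP orientation; "force": force on the tool from outside, world axes, zero at the start; "wrist_torque": the same for the moment, N m; "grip_width": finger opening in m.
Only numpy, scipy, OpenCV 4.12 (cv2) and the standard library are available. Lean on these libraries where they do the work, as an engineer would, in place of code of your own. Each camera call takes 0.05 s, during which the arm holds its last target.

TASK

One of the six rotor bolts on the indexing table already wears its castle nut and is due for its torque check: bring it squarely under the black socket of the check station. Swing the table's sprung indexing lever round until you feel it come up against its stop, without forcing it, then release it and let it spring all the way back; repeat for as many strokes as it takes, and leave the lever released at its home position. Turn the table by its lever only, and leave the bench's other things where they are.

Things in the scene. Friction and masses are not known exactly. Their poses are not given: they have to be found in the camera images.
- fixture: Base of the indexing fixture, bolted to the bench: a round grey-green flange 256 mm across, 14 mm thick, with graduation ticks and six hold-down ears. Origin: centre of its underside on the bench, on the vertical axis of plate, lever and station. z up; x points away from the robot at yaw 0. Angles on the fixture count anticlockwise from above, from its x axis.
- axis (a point): Point on the fixture's vertical axis, 85 mm above the bench (as high as grip): the centre of the lever's arc.
- grip (a point): Middle of the lever's handle: an upright black cylinder, 22 mm in diameter, 44 to 110 mm above the bench, on the end of the lever, 175 mm from the fixture's axis. The point is on its centre line 85 mm above the bench and moves with the lever. The handle spins freely on its spindle: grip it from above at any yaw and carry it round the arc without turning the gripper.
- swing (a joint): Lever angle, rad. 0: home, handle 136 degrees from the fixture's x axis (robot's side, left). Grows as it swings anticlockwise from above (left to right seen from the robot). The stop, a rubber-faced block, is moved from time to time, lies between 1.2 and 1.75 rad: feel for it. A damped spring returns the lever in about 2 s; pull at the handle 4 N at home, 8 N at the stop, up to 15 N when moving.
- lever: The flat steel lever below the plate, 20 mm wide, 27 to 35 mm above the bench, with its handle. Its pawl catches the first drive pin it meets under the plate and carries the plate anticlockwise; on the way back it slips past the pins. Origin on the fixture's axis at bench height; its x axis points to the handle.
- plate: Steel indexing plate, 172 mm across, top 58 mm above the bench, with six upright rotor bolts 16 mm thick, 60 degrees apart. A brake holds it where it is left, maybe between stations. With the lever hard on its stop a bolt is under the socket: a first stroke turns it 5 to 95 degrees, each further full one 60; a short one leaves it short. It never turns back. Do not touch. Origin on the axis.
- nut_bolt (a point): Centre of the tip of the one bolt that wears a castle nut (24 mm across flats, 22 mm high, slotted crown, 73 to 95 mm above the bench; the other five bolts are bare). The tip is 100 mm above the bench and 62 mm from the fixture's axis; it turns with the plate.
- socket_mouth (a point): Centre of the mouth of the check station's downward-pointing black socket (32 mm in diameter), 116 mm above the bench and 62 mm from the fixture's axis.
- station: Check station clamped on the flange: an arc-shaped shoe with the lever's stop block and, on the fixture's right, a grey-green column 186 mm high, 121 mm from the axis, with an arm reaching inwards to the socket. Clamped at a different place from time to time: the socket stands at 300 degrees on the fixture, give or take 10. Do not touch. Origin on the axis, at the bench.
- wrench: Bystander: chrome click-type torque wrench, 370 mm long, 35 mm wide, 38 mm high, lying roughly along x, black grip and brass tension knob at its end nearer the robot. Origin under its middle.
- nut_a: Bystander: loose castle nut, 24 mm across flats, 22 mm high, near the fixture. Origin at the centre of its underside.
- nut_b: Bystander: a second loose castle nut of the same size, near the fixture.
- socket: Bystander: loose black steel socket, 33 mm in diameter, 40 mm high, standing near the fixture.
- gauge: Bystander: blue anodized bolt gauge, a flat bar 122 x 30 x 8 mm with a gap at each end, lying near the fixture.
- lacquer: Bystander: small jar of marking lacquer, 38 mm in diameter, 62 mm high, on the left.
- tin: Bystander: open steel tin of split pins, 110 x 75 x 22 mm, on the left.

How it is judged:
By the outcome, as a careful person would: the job done as asked, in the order asked, and still so for the second after the job is handed in, with the robot touching nothing.
It also fails if it takes over 64 s, if anything falls off the work surface, if the arm or the gripper's body presses on something with over 40 N, if the wrist force passes 120 N, or if a joint passes its speed limit or range.

## Working session

There is one attempt and no reset: what is moved stays moved. The work goes in short steps, Python scripts to look and compute and a shell command to move; the robot and the scene stay as the last step left them, time stands still between calls to the robot, and variables do not carry over. Pictures are saved under pics/ and viewed, and the job is handed in when it is done.

```bash
mkdir -p pics; ls; python3 - <<'E'
from cell import env
import cv2,numpy as np
o=env.get_obs()
for k in o: print(k,np.round(o[k],3))
for n in ["scene","top","wrist"]:
    c=env.read_camera(n); cv2.imwrite(f"pics/{n}0.png",c["image"][:,:,::-1])
    print(n,c["fx"],c["fy"],c["cx"],c["cy"],np.round(c["cam_to_world"],4).tolist(),[k for k in c])
E
```

```text
pics
time_s 0.0
qpos [-63.938  18.44   -4.015  83.175   1.295  78.542  -3.261]
joint_velocities [ 0.02   0.094  0.09  -0.022 -0.044 -0.06  -0.024]
effort [ 0.0000e+00 -4.9129e+01 -4.0300e-01 -3.1253e+01 -6.4000e-02  4.4000e-02
  0.0000e+00]
tool_pos [0.277 0.587 0.183]
tool_rot [-9.0112e+01 -6.0000e-03 -2.5254e+01]
force [0.56  0.373 0.116]
wrist_torque [ 0.025 -0.008  0.012]
grip_width 0.087
scene 508.66598002887383 508.66598002887383 317.84283251455287 240.40296760048156 [[0.7054, -0.4022, 0.5836, 1.2991], [0.7086, 0.3778, -0.596, -0.7416], [0.0192, 0.8339, 0.5515, 0.745], [0.0, 0.0, 0.0, 1.0]] ['image', 'fx', 'fy', 'cx', 'cy', 'cam_to_world']
top 449.30227990044375 449.30227990044375 319.3565082145404 235.40485931106352 [[0.0278, 0.9919, -0.1241, 0.4726], [-0.9996, 0.0274, -0.0047, -0.0359], [-0.0013, 0.1242, 0.9923, 1.2115], [0.0, 0.0, 0.0, 1.0]] ['image', 'fx', 'fy', 'cx', 'cy', 'cam_to_world']
wrist 371.64829954431775 371.64829954431775 316.52521346041266 239.1938308560939 [[0.4272, -0.865, -0.263, 0.205], [0.9041, 0.4085, 0.1251, 0.6212], [-0.0008, -0.2912, 0.9567, 0.3839], [0.0, 0.0, 0.0, 1.0]] ['image', 'fx', 'fy', 'cx', 'cy', 'cam_to_world']
```

View pics/scene0.png

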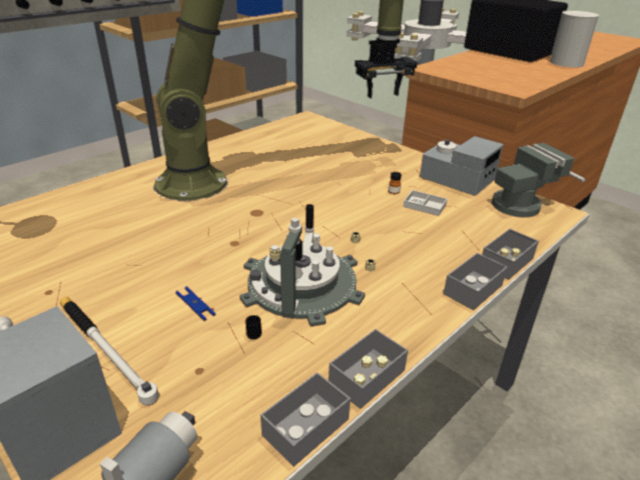

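View pics/top0.png

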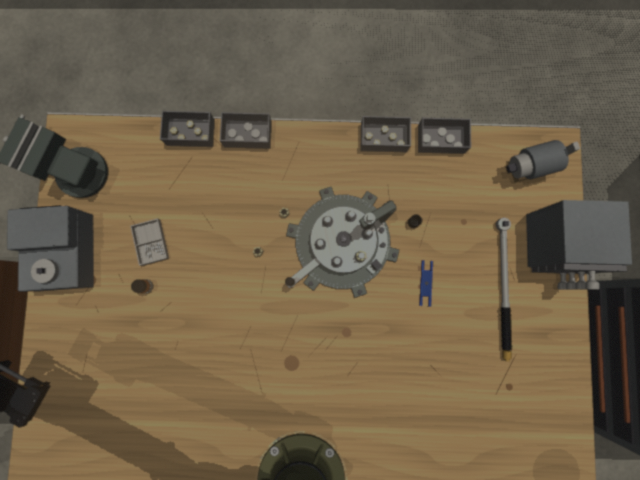

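The top picture has the fixture at about (343,240), the handle near (290,282) and the column and arm at upper right (385,212). I'll zoom in and measure.

```bash
cat > h.py <<'E'
import numpy as np,cv2
from cell import env
def ray(c,u,v):
    d=np.array([(u-c["cx"])/c["fx"],-(v-c["cy"])/c["fy"],-1.0]); T=np.array(c["cam_to_world"])
    return T[:3,3],T[:3,:3]@d
def onz(c,u,v,z):
    o,d=ray(c,u,v); return o+d*(z-o[2])/d[2]
def proj(c,p):
    T=np.array(c["cam_to_world"]); q=T[:3,:3].T@(np.array(p)-T[:3,3])
    return c["cx"]+c["fx"]*q[0]/-q[2], c["cy"]-c["fy"]*q[1]/-q[2]
E
python3 - <<'E'
import cv2
a=cv2.imread("pics/top0.png")[175:310,260:440]; cv2.imwrite("pics/top0z.png",cv2.resize(cv2.convertScaleAbs(a,alpha=1.5),None,fx=4.4,fy=4.4,interpolation=cv2.INTER_CUBIC))
a=cv2.imread("pics/scene0.png")[195:335,225:395]; cv2.imwrite("pics/scene0z.png",cv2.resize(a,None,fx=4.2,fy=4.2,interpolation=cv2.INTER_CUBIC))
E
```

```text
(no output)
```

View pics/top0z.png

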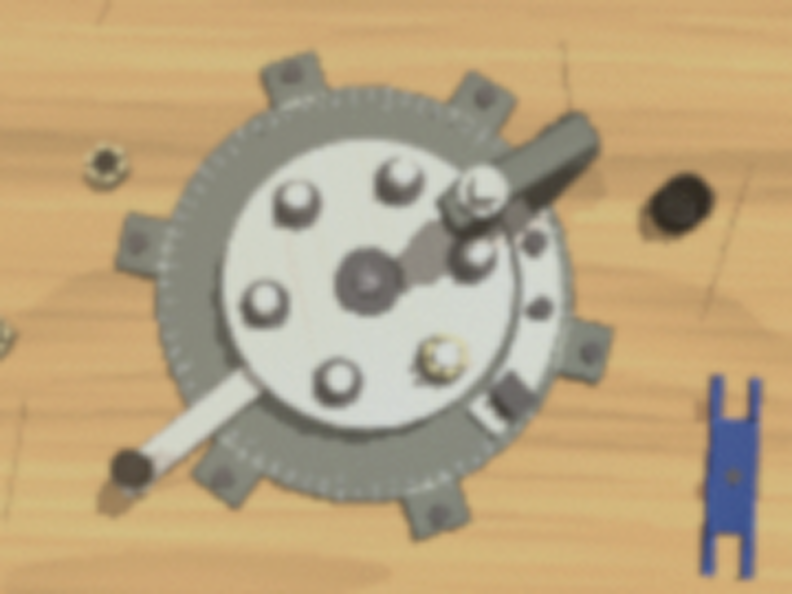

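View pics/scene0z.png

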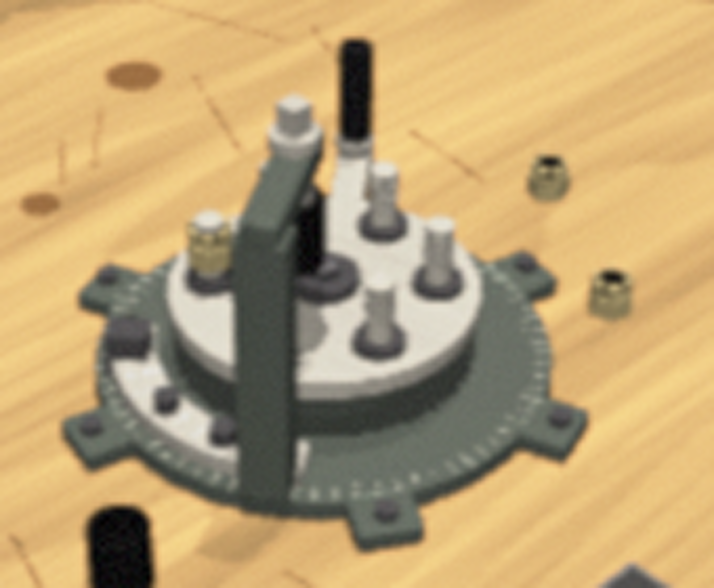

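```bash
cat >> h.py <<'E'
def fit(P):
    A=np.c_[2*P,np.ones(len(P))]; s=np.linalg.lstsq(A,(P**2).sum(1),rcond=None)[0]
    return s[:2],np.sqrt(s[2]+s[:2]@s[:2])
E
python3 - <<'E'
from h import *
c=env.read_camera("top"); im=c["image"]
g=im.max(2)
f=lambda u,v:((u+.5)/4.4-.5+260,(v+.5)/4.4-.5+175)
tips=[(297,195),(400,174),(265,299),(340,374),(445,355),(474,250)]
P=np.array([onz(c,*f(*t),.1)[:2] for t in tips])
C,r=fit(P); print("tips",C,r,np.linalg.norm(P-C,axis=1),np.degrees(np.arctan2(*(P-C).T[::-1])))
h=onz(c,*f(132,466),.11); d=h[:2]-C; print("handle",h,np.linalg.norm(d),np.degrees(np.arctan2(d[1],d[0])))
# flange edge points
E=[(157,280),(230,430),(350,500),(190,190),(375,85),(570,300),(540,400),(250,125)]
Q=np.array([onz(c,*f(*t),.014)[:2] for t in E]); print("flange",fit(Q))
E=[(222,285),(370,139),(370,430),(517,290),(268,390),(268,180)]
Q=np.array([onz(c,*f(*t),.058)[:2] for t in E]); print("plate",fit(Q))
col=onz(c,*f(585,125),.186); s=onz(c,*f(484,190),.2)
for n,p in(("col",col),("spindle",s)):
    d=p[:2]-C; print(n,p,np.linalg.norm(d),np.degrees(np.arctan2(d[1],d[0])))
b=onz(c,*f(513,395),.045); d=b[:2]-C; print("stop",b,np.linalg.norm(d),np.degrees(np.arctan2(d[1],d[0])))
# handle in scene
s=env.read_camera("scene"); f2=lambda u,v:((u+.5)/4.2-.5+225,(v+.5)/4.2-.5+195)
p=onz(s,*f2(356,45),.11); d=p[:2]-C;print("scene handle",p,np.linalg.norm(d))
p=onz(s,*f2(210,219),.1); print("scene nut",p,P[4])
p=onz(s,*f2(440,224),.1); print("scene bolt",p,P)
E
```

```text
tips [ 0.60953836 -0.09145476] 0.06077158180465623 [0.06140457 0.06003711 0.06126325 0.05924454 0.06210662 0.06052935] [  43.95803881  -15.20715241  104.96708094  164.51635202 -136.0879983
  -75.2633305 ]
handle [0.49746597 0.03885741 0.11      ] 0.17187635914766203 130.69651988802326
flange (array([ 0.61142055, -0.09387881]), np.float64(0.1249474332207332))
plate (array([ 0.6091058 , -0.09333646]), np.float64(0.08628157258205536))
col [ 0.68128505 -0.19871197  0.186     ] 0.12904145191042343 -56.220568879779975
spindle [ 0.6427411 -0.1444487  0.2      ] 0.06253622582758744 -57.931268192311
stop [ 0.54682257 -0.17988462  0.045     ] 0.10841176040165092 -125.34484080315193
scene handle [0.49859269 0.04240602 0.11      ] 0.17386101039210514
scene nut [ 0.56819445 -0.13371891  0.1       ] [ 0.56479638 -0.13452898]
scene bolt [ 0.65605962 -0.04727769  0.1       ] [[ 0.65374034 -0.04883192]
 [ 0.66747319 -0.10720308]
 [ 0.59371626 -0.03226991]
 [ 0.552444   -0.07563864]
 [ 0.56479638 -0.13452898]
 [ 0.62493563 -0.14999301]]
```

Axis is at about (0.610, -0.093): the bolt, plate and flange fits agree within 2–3 mm, with radii 61, 86 and 125 mm. The handle is at about (0.497, 0.040), r ≈ 174 mm, fixture yaw ≈ -5.5°. The nut bolt is at -135.7° and the socket at about -57.7°, so it needs about 78° (18 + 60). I'll move above the handle and turn the jaws along y.

```bash
python3 -m pendant '[0.4,-0.95,0,0,0,0.18,87,0.4,-0.95,0,0,0,0.18,87,0.4,-0.95,0,0,0,0.18,87,0.4,-0.95,0,0,0,0.18,87,0.4,-0.95,0,0,0,0.18,87,0.4,-0.95,0,0,0,0.18,87,0.4,-0.95,0,0,0,0.18,87]'
python3 -m pendant '[0.4,-1,0,0,0,0.18,87,0.4,-1,0,0,0,0.18,87,0.4,-1,0,0,0,0.18,87,0.4,-1,0,0,0,0.18,87,0.4,-1,0,0,0,0.18,87,0.4,-1,0,0,0,0.18,87,0.3,-1,0,0,0,0.18,87,0,0,0,0,0,0,87]'
python3 - <<'E'
from h import *
for n in ("wrist","top"):
    c=env.read_camera(n); cv2.imwrite(f"pics/{n}1.png",c["image"][:,:,::-1])
E
```

```text
time_s: 1.12
tool_pos: [0.3898, 0.3205, 0.1842]
tool_rot: [-90.0, -0.0, -12.6]
force: [0.7, -0.0, 0.5]
grip_width: 0.0869
time_s: 2.12
tool_pos: [0.498, 0.0378, 0.1843]
tool_rot: [-90.1, -0.0, -0.4]
force: [-0.1, 0.6, 0.4]
grip_width: 0.0873
```

View pics/wrist1.png

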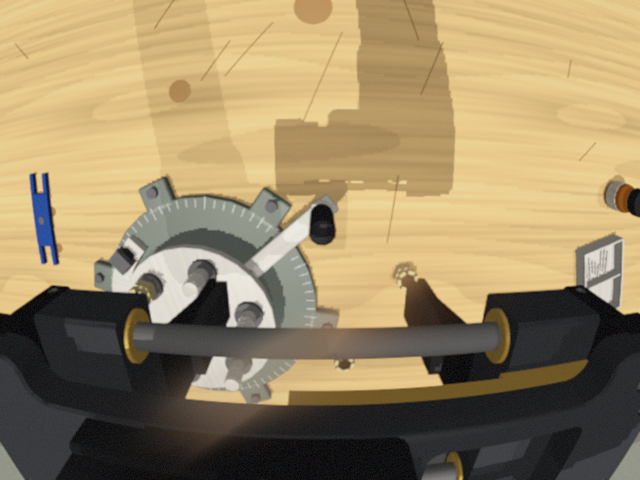

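The wrist picture shows the handle at (322,225), its top end at about (322,236), between the open fingers. I'll cast that ray.

```bash
cat >> h.py <<'E'
def wonz(c,u,v,z):
    x,y=u-c["cx"],v-c["cy"]; r=np.hypot(x,y); t=r/c["fx"]
    d=np.array([np.sin(t)*x/max(r,1e-9),-np.sin(t)*y/max(r,1e-9),-np.cos(t)]); T=np.array(c["cam_to_world"])
    d=T[:3,:3]@d; o=T[:3,3]; return o+d*(z-o[2])/d[2]
E
python3 - <<'E'
from h import *
c=env.read_camera("wrist"); im=c["image"]
a=im[180:260,280:370]; cv2.imwrite("pics/hz.png",cv2.resize(a[:,:,::-1],None,fx=6,fy=6))
print(wonz(c,322,234,.11),np.array(c["cam_to_world"])[:3,3])
m=(im.max(2)<45).astype(np.uint8); m[260:]=0; m[:195]=0; m[:,:295]=0;m[:,350:]=0
v,u=np.nonzero(m); print(u.min(),u.max(),v.min(),v.max())
E
```

```text
[0.49680082 0.04596346 0.11      ] [0.41731111 0.04164567 0.38487537]
304 328 206 244
```

View pics/hz.png

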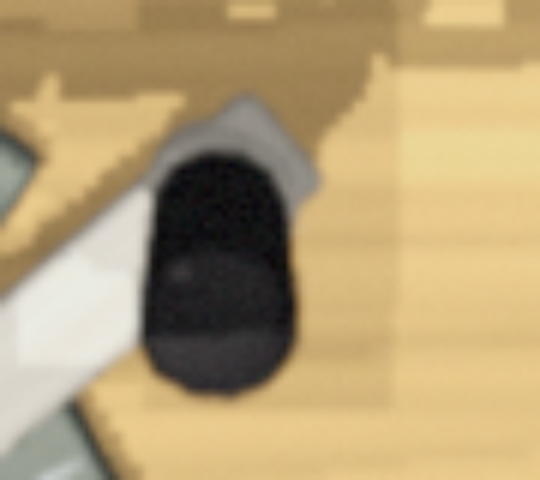

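Handle is at (0.4965, 0.0415). Descending straddling it, then closing.

```bash
python3 -m pendant '[-0.04,0.08,-0.5,0,0,0,87,0,0,-0.8,0,0,0,87,0,0,-0.8,0,0,0,87,0,0,-0.6,0,0,0,87,0,0,-0.27,0,0,0,87,0,0,0,0,0,0,87]'
python3 -m pendant '[0,0,0,0,0,0,16,0,0,0,0,0,0,16,0,0,0,0,0,0,16,0,0,0,0,0,0,16,0,0,0,0,0,0,16]' 30
python3 - <<'E'
from h import *
for n in ("top",):
    c=env.read_camera(n); cv2.imwrite(f"pics/{n}2.png",cv2.resize(c["image"][175:310,240:440,::-1],None,fx=4,fy=4))
E
```

```text
time_s: 3.02
tool_pos: [0.4953, 0.0459, 0.065]
tool_rot: [-90.0, 0.1, 0.0]
force: [-0.4, 0.5, 1.0]
grip_width: 0.0873
time_s: 3.65
tool_pos: [0.4958, 0.045, 0.0653]
tool_rot: [-90.0, -0.0, -0.1]
force: [-0.3, 0.5, 0.4]
grip_width: 0.0449
```

View pics/top2.png

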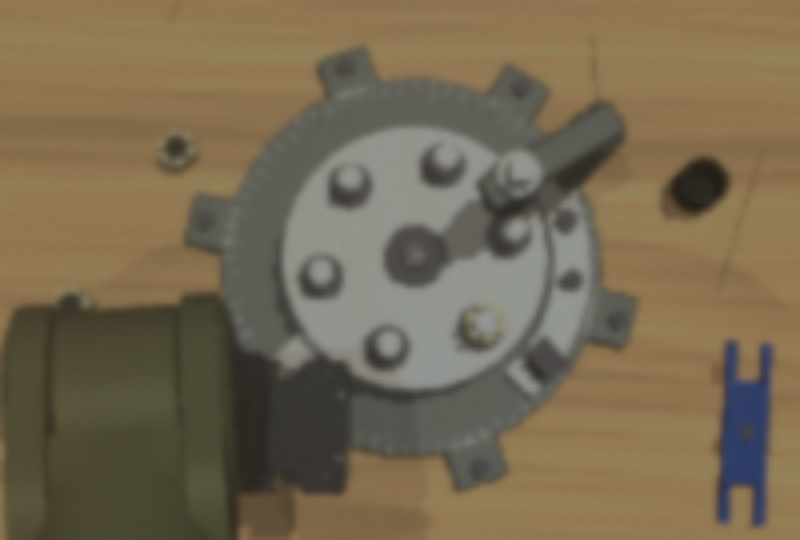

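The gripper sits over the handle and the fingers are still closing (45 mm). I'll trim y and finish the grip.

```bash
python3 -m pendant '[0.03,-0.09,0,0,0,0,16,0,0,0,0,0,0,16,0,0,0,0,0,0,16,0,0,0,0,0,0,16,0,0,0,0,0,0,16,0,0,0,0,0,0,16]' 30
python3 - <<'E'
import numpy as np
C=np.array([.610,-.093]);r=.175
for a0 in (130.4,):
  prev=None
  for s in range(0,100,5):
    p=C+r*np.array([np.cos(np.radians(a0+s)),np.sin(np.radians(a0+s))])
    print(s,np.round(p,4), None if prev is None else np.round((p-prev)/.04,3)); prev=p
E
```

```text
time_s: 4.45
tool_pos: [0.4971, 0.0417, 0.0653]
tool_rot: [-90.0, -0.0, -0.0]
force: [1.0, 1.1, -0.1]
grip_width: 0.0205
0 [0.4966 0.0403] None
5 [0.4854 0.0299] [-0.28 -0.26]
10 [0.4752 0.0185] [-0.256 -0.283]
15 [0.466  0.0064] [-0.23  -0.304]
20 [ 0.4578 -0.0066] [-0.203 -0.323]
25 [ 0.4509 -0.0202] [-0.174 -0.34 ]
30 [ 0.4451 -0.0343] [-0.144 -0.354]
35 [ 0.4407 -0.0489] [-0.112 -0.365]
40 [ 0.4375 -0.0638] [-0.08  -0.373]
45 [ 0.4356 -0.079 ] [-0.047 -0.379]
50 [ 0.435  -0.0942] [-0.014 -0.381]
55 [ 0.4358 -0.1095] [ 0.019 -0.381]
60 [ 0.4379 -0.1246] [ 0.052 -0.378]
65 [ 0.4413 -0.1395] [ 0.085 -0.372]
70 [ 0.446 -0.154] [ 0.117 -0.363]
75 [ 0.4519 -0.1681] [ 0.149 -0.352]
80 [ 0.4591 -0.1816] [ 0.179 -0.337]
85 [ 0.4674 -0.1944] [ 0.207 -0.32 ]
90 [ 0.4767 -0.2064] [ 0.234 -0.301]
95 [ 0.4871 -0.2176] [ 0.26 -0.28]
```

```bash
python3 -m pendant '[-0.28,-0.26,0,0,0,0,16,-0.26,-0.28,0,0,0,0,16,-0.23,-0.3,0,0,0,0,16,-0.2,-0.32,0,0,0,0,16,-0.17,-0.34,0,0,0,0,16,-0.14,-0.35,0,0,0,0,16]' 
python3 -m pendant '[-0.11,-0.37,0,0,0,0,16,-0.08,-0.37,0,0,0,0,16,-0.05,-0.38,0,0,0,0,16,-0.01,-0.38,0,0,0,0,16,0.02,-0.38,0,0,0,0,16,0.05,-0.38,0,0,0,0,16]'
python3 - <<'E'
from h import *
o=env.get_obs();p=np.array(o["tool_pos"])[:2]-[.61,-.093]; print(np.linalg.norm(p),np.degrees(np.arctan2(p[1],p[0]))%360-130.4)
for n in ("top",):
    c=env.read_camera(n); cv2.imwrite(f"pics/{n}3.png",cv2.resize(c["image"][175:310,240:440,::-1],None,fx=4,fy=4))
E
```

```text
time_s: 5.2
tool_pos: [0.4475, -0.0283, 0.0654]
tool_rot: [-89.7, -0.3, 0.1]
force: [6.3, 10.6, -5.8]
grip_width: 0.0207
time_s: 5.95
tool_pos: [0.4375, -0.1171, 0.0652]
tool_rot: [-89.5, 0.2, 0.1]
force: [-2.3, 14.4, 4.4]
grip_width: 0.0202
0.17415349159109259 57.57031126099059
```

View pics/top3.png

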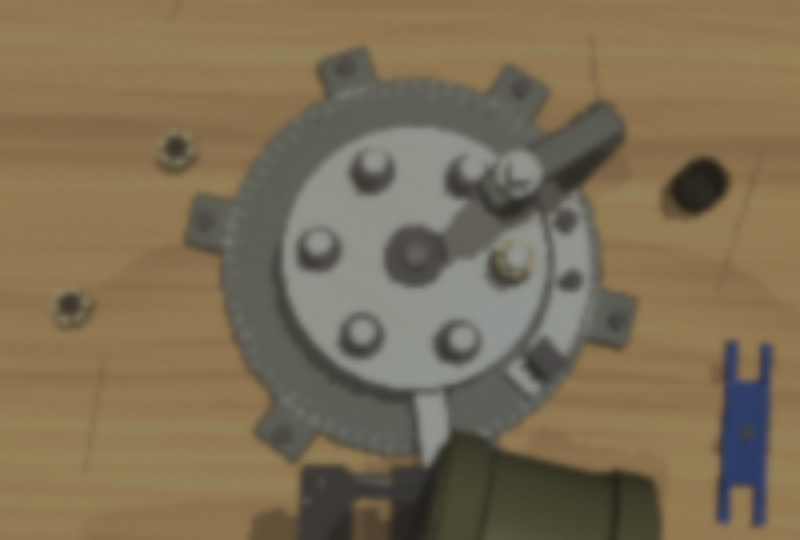

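The table has turned about 45°: the nut bolt now shows at (515,258) in the crop, about -91°. It has about 33° to go, so the stop should come near lever 91°. I'll go on and slow down towards it.

```bash
python3 -m pendant '[0.085,-0.37,0,0,0,0,16,0.06,-0.18,0,0,0,0,16,0.06,-0.18,0,0,0,0,16,0.075,-0.175,0,0,0,0,16,0.075,-0.175,0,0,0,0,16,0.09,-0.17,0,0,0,0,16,0.09,-0.17,0,0,0,0,16,0.04,-0.065,0,0,0,0,16,0.04,-0.065,0,0,0,0,16,0,0,0,0,0,0,16]'
cat > st.py <<'E'
from h import *
o=env.get_obs();p=np.array(o["tool_pos"])[:2]-[.61,-.093]; r=np.linalg.norm(p);u=p/r
f=np.array(o["force"])[:2]
print("r %.4f swing %.2f  Frad %.1f Ftan %.1f"%(r,np.degrees(np.arctan2(p[1],p[0]))%360-130.4,f@u,f@[-u[1],u[0]]),np.round(o["force"],1),round(float(o["grip_width"]),4),np.round(o["tool_pos"],4))
E
python3 st.py
```

```text
time_s: 7.25
tool_pos: [0.4604, -0.1811, 0.0651]
tool_rot: [-89.6, 0.4, 0.0]
force: [-6.8, 8.2, 10.5]
grip_width: 0.0205
r 0.1736 swing 80.09  Frad 1.7 Ftan -10.5 [-6.8  8.2 10.5] 0.0205 [ 0.4604 -0.1811  0.0651]
```

```bash
python3 -m pendant '[0.041,-0.064,0,0,0,0,16,0.041,-0.064,0,0,0,0,16,0.042,-0.064,0,0,0,0,16,0.043,-0.063,0,0,0,0,16,0.044,-0.062,0,0,0,0,16,0,0,0,0,0,0,16]'; python3 st.py
python3 -m pendant '[0.023,-0.031,0,0,0,0,16,0.023,-0.031,0,0,0,0,16,0.023,-0.031,0,0,0,0,16]'; python3 st.py
```

```text
time_s: 8.0
tool_pos: [0.4687, -0.1937, 0.0651]
tool_rot: [-89.6, 0.4, 0.0]
force: [-7.1, 9.2, 9.6]
grip_width: 0.02
r 0.1736 swing 85.08  Frad 0.4 Ftan -11.6 [-7.1  9.2  9.6] 0.02 [ 0.4687 -0.1937  0.0651]
time_s: 8.38
tool_pos: [0.4712, -0.1971, 0.065]
tool_rot: [-89.6, 0.4, 0.0]
force: [-7.9, 9.2, 10.1]
grip_width: 0.0205
r 0.1736 swing 86.47  Frad 0.9 Ftan -12.1 [-7.9  9.2 10.1] 0.0205 [ 0.4712 -0.1971  0.065 ]
```

```bash
python3 -m pendant '[0.023,-0.031,0,0,0,0,16,0.023,-0.03,0,0,0,0,16,0.023,-0.03,0,0,0,0,16,0,0,0,0,0,0,16]'; python3 st.py
python3 -m pendant '[0.024,-0.03,0,0,0,0,16,0.024,-0.03,0,0,0,0,16,0.024,-0.03,0,0,0,0,16,0,0,0,0,0,0,16]'; python3 st.py
python3 - <<'E'
from h import *
for n in ("top",):
    c=env.read_camera(n); cv2.imwrite(f"pics/{n}4.png",cv2.resize(c["image"][175:310,240:440,::-1],None,fx=4,fy=4))
E
```

```text
time_s: 8.88
tool_pos: [0.4741, -0.2009, 0.0651]
tool_rot: [-89.6, 0.4, 0.0]
force: [-7.2, 8.7, 9.8]
grip_width: 0.0203
r 0.1735 swing 88.05  Frad 0.2 Ftan -11.3 [-7.2  8.7  9.8] 0.0203 [ 0.4741 -0.2009  0.0651]
time_s: 9.38
tool_pos: [0.477, -0.2044, 0.0651]
tool_rot: [-89.6, 0.4, 0.0]
force: [-6.6, 8.7, 9.5]
grip_width: 0.0204
r 0.1735 swing 89.55  Frad -0.6 Ftan -10.9 [-6.6  8.7  9.5] 0.0204 [ 0.477  -0.2044  0.0651]
```

View pics/top4.png

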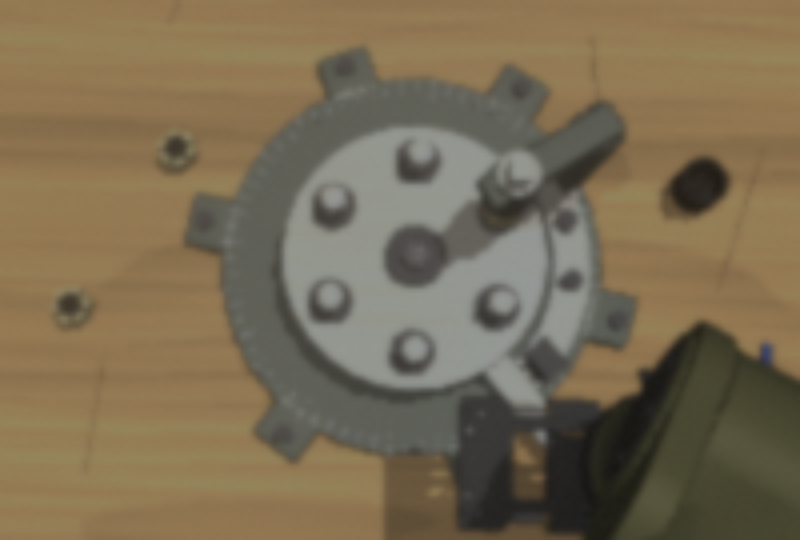

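The nut bolt is now almost under the socket and the lever is close to the stop block at (545,358). Creeping on.

```bash
python3 -m pendant '[0.024,-0.03,0,0,0,0,16,0.024,-0.03,0,0,0,0,16,0,0,0,0,0,0,16]'; python3 st.py
python3 -m pendant '[0.024,-0.029,0,0,0,0,16,0,0,0,0,0,0,16]'; python3 st.py
python3 -m pendant '[0.024,-0.029,0,0,0,0,16,0,0,0,0,0,0,16]'; python3 st.py
```

```text
time_s: 9.8
tool_pos: [0.479, -0.2067, 0.0651]
tool_rot: [-89.6, 0.4, 0.0]
force: [-7.8, 8.9, 10.1]
grip_width: 0.0201
r 0.1735 swing 90.55  Frad 0.1 Ftan -11.8 [-7.8  8.9 10.1] 0.0201 [ 0.479  -0.2067  0.0651]
time_s: 10.05
tool_pos: [0.4799, -0.2078, 0.0651]
tool_rot: [-89.6, 0.4, 0.0]
force: [-7.3, 8.3, 9.7]
grip_width: 0.0206
r 0.1735 swing 91.03  Frad -0.0 Ftan -11.0 [-7.3  8.3  9.7] 0.0206 [ 0.4799 -0.2078  0.0651]
time_s: 10.3
tool_pos: [0.4809, -0.2089, 0.0651]
tool_rot: [-89.6, 0.4, 0.0]
force: [-8.2, 9.4, 9.2]
grip_width: 0.0207
r 0.1735 swing 91.53  Frad -0.1 Ftan -12.5 [-8.2  9.4  9.2] 0.0207 [ 0.4809 -0.2089  0.0651]
```

```bash
python3 -m pendant '[0.024,-0.029,0,0,0,0,16,0,0,0,0,0,0,16]'; python3 st.py
python3 -m pendant '[0.024,-0.029,0,0,0,0,16,0,0,0,0,0,0,16]'; python3 st.py
python3 -m pendant '[0.025,-0.028,0,0,0,0,16,0,0,0,0,0,0,16]'; python3 st.py
python3 - <<'E'
from h import *
for n in ("top","scene"):
    c=env.read_camera(n); a=c["image"][175:310,240:440] if n=="top" else c["image"][195:335,200:395]; cv2.imwrite(f"pics/{n}5.png",cv2.resize(a[:,:,::-1],None,fx=4,fy=4))
E
```

```text
time_s: 10.55
tool_pos: [0.4819, -0.21, 0.0651]
tool_rot: [-89.6, 0.4, 0.0]
force: [-7.0, 9.5, 8.6]
grip_width: 0.0205
r 0.1735 swing 92.00  Frad -1.3 Ftan -11.7 [-7.   9.5  8.6] 0.0205 [ 0.4819 -0.21    0.0651]
time_s: 10.8
tool_pos: [0.4824, -0.2106, 0.065]
tool_rot: [-89.5, 0.5, 0.0]
force: [-7.8, 11.2, 10.2]
grip_width: 0.0202
r 0.1735 swing 92.27  Frad -1.9 Ftan -13.5 [-7.8 11.2 10.2] 0.0202 [ 0.4824 -0.2106  0.065 ]
time_s: 11.05
tool_pos: [0.4825, -0.2106, 0.065]
tool_rot: [-89.4, 0.6, 0.1]
force: [-11.0, 12.4, 13.2]
grip_width: 0.0204
r 0.1735 swing 92.30  Frad -0.3 Ftan -16.6 [-11.   12.4  13.2] 0.0204 [ 0.4825 -0.2106  0.065 ]
```

View pics/top5.png

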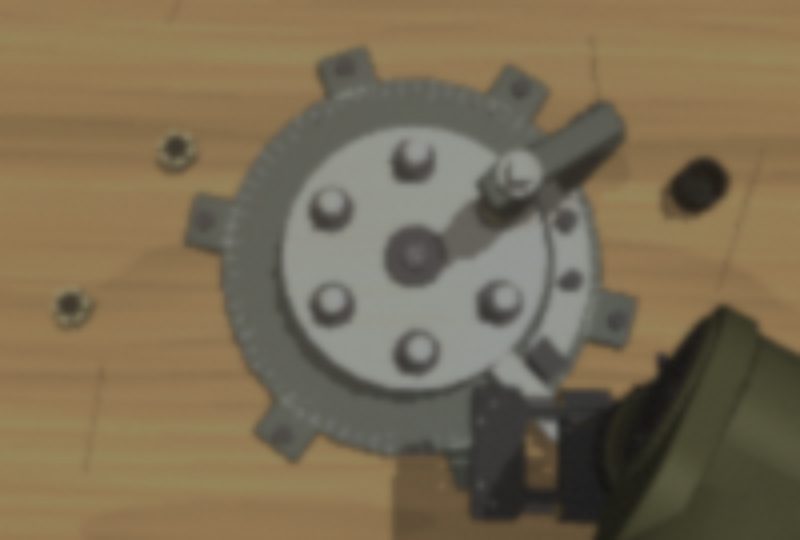

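View pics/scene5.png

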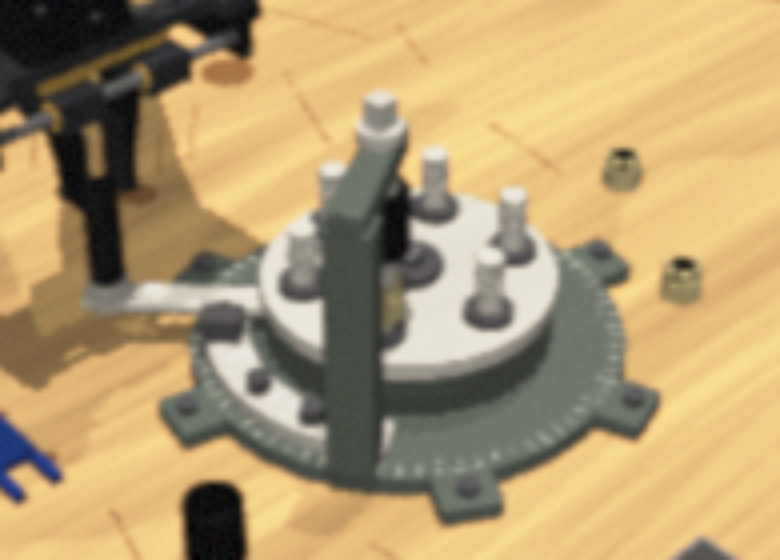

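The stop is felt: the lever holds at 92.3° while the commands advance, and the tangential force has gone from 11.5 to 16.6 N. One small press more to seat it, short of forcing.

```bash
python3 -m pendant '[0.025,-0.028,0,0,0,0,16,0,0,0,0,0,0,16]'; python3 st.py
python3 -m pendant '[0.02,-0.023,0,0,0,0,16,0,0,0,0,0,0,16,0,0,0,0,0,0,16]'; python3 st.py
python3 - <<'E'
from h import *
c=env.read_camera("top"); cv2.imwrite("pics/top6.png",cv2.resize(c["image"][175:310,240:440,::-1],None,fx=4,fy=4))
E
```

```text
time_s: 11.4
tool_pos: [0.4826, -0.2107, 0.0649]
tool_rot: [-89.3, 0.7, 0.1]
force: [-13.0, 15.3, 16.4]
grip_width: 0.0202
r 0.1735 swing 92.33  Frad -0.8 Ftan -20.1 [-13.   15.3  16.4] 0.0202 [ 0.4826 -0.2107  0.0649]
time_s: 11.78
tool_pos: [0.4826, -0.2107, 0.0648]
tool_rot: [-89.2, 0.8, 0.1]
force: [-16.1, 17.3, 18.8]
grip_width: 0.0203
r 0.1734 swing 92.32  Frad 0.0 Ftan -23.6 [-16.1  17.3  18.8] 0.0203 [ 0.4826 -0.2107  0.0648]
```

View pics/top6.png

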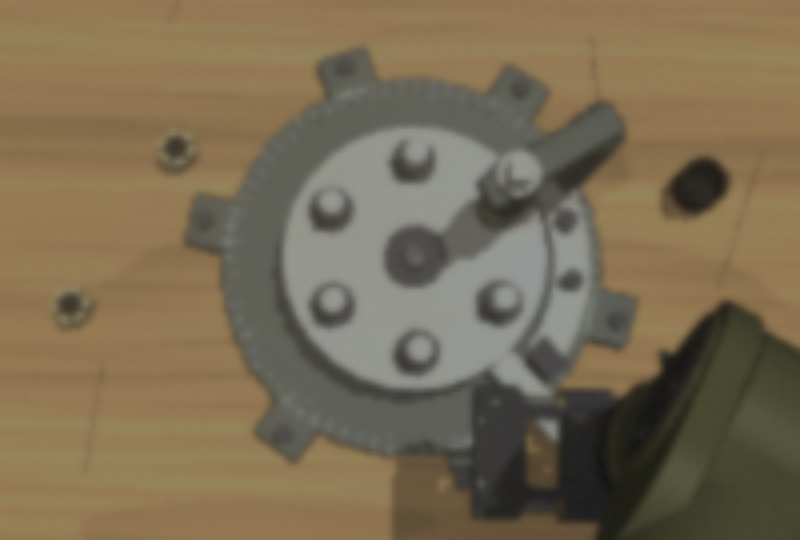

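The lever is hard on the stop (23.6 N tangential, no further motion) and the nut bolt sits under the socket. Opening and lifting clear straight up.

```bash
python3 -m pendant '[0,0,0,0,0,0,87,0,0,0.1,0,0,0,87,0,0,0.6,0,0,0,87,0,0,1,0,0,0,87,0,0,1,0,0,0,87,0,0,0.6,0,0,0,87,0,0,0,0,0,0,87,0,0,0,0,0,0,87]'; python3 st.py
python3 -m pendant '[-0.1,-0.5,0.3,0,0,0,87,-0.1,-0.9,0.2,0,0,0,87,-0.1,-0.9,0.2,0,0,0,87,-0.1,-0.9,0,0,0,0,87,-0.1,-0.8,0,0,0,0,87,0,0,0,0,0,0,87,0,0,0,0,0,0,87,0,0,0,0,0,0,87,0,0,0,0,0,0,87,0,0,0,0,0,0,87]'
python3 - <<'E'
from h import *
for n in ("top","scene"):
    c=env.read_camera(n); a=c["image"][175:310,240:440] if n=="top" else c["image"][195:335,200:395]; cv2.imwrite(f"pics/{n}7.png",cv2.resize(a[:,:,::-1],None,fx=4,fy=4,interpolation=cv2.INTER_CUBIC))
    cv2.imwrite(f"pics/{n}7f.png",c["image"][:,:,::-1])
E
```

```text
time_s: 12.82
tool_pos: [0.4877, -0.2186, 0.1962]
tool_rot: [-90.0, 0.1, -0.1]
force: [0.5, 0.2, 1.1]
grip_width: 0.0853
r 0.1753 swing 95.38  Frad -0.5 Ftan 0.2 [0.5 0.2 1.1] 0.0853 [ 0.4877 -0.2186  0.1962]
time_s: 14.08
tool_pos: [0.4689, -0.3782, 0.2254]
tool_rot: [-90.0, -0.0, 0.0]
force: [-0.2, 0.7, -0.2]
grip_width: 0.0869
```

View pics/top7.png

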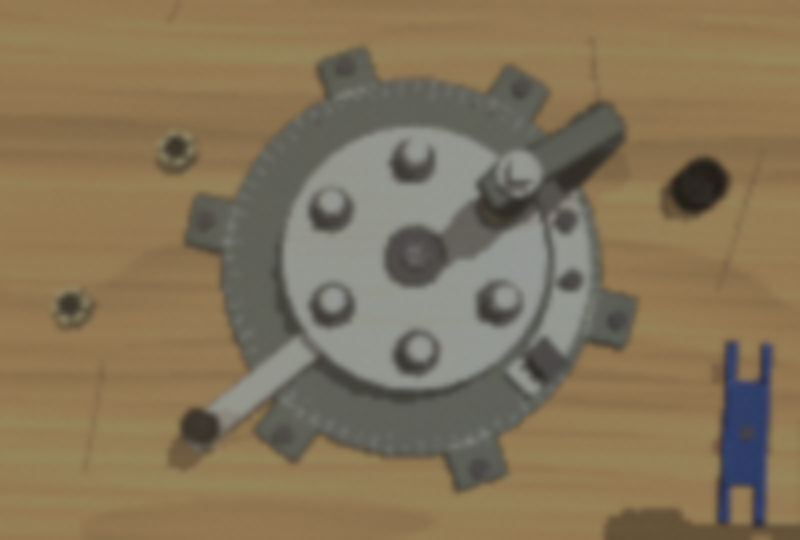

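View pics/scene7.png

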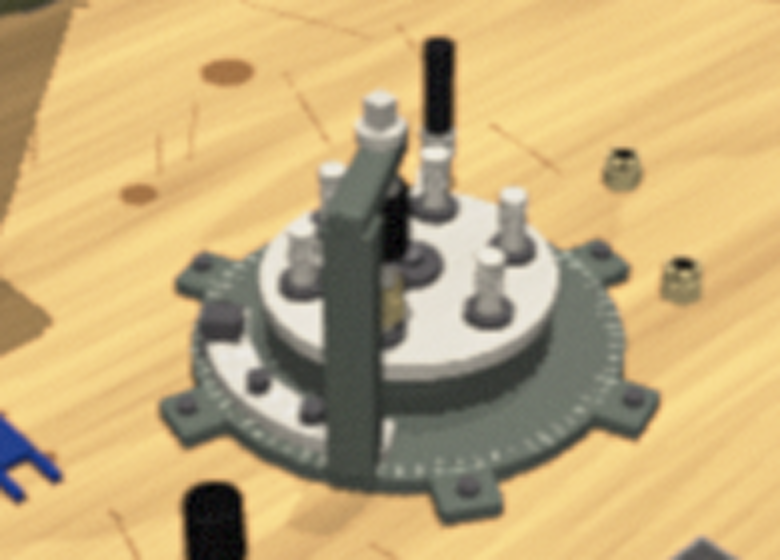

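View pics/top7f.png

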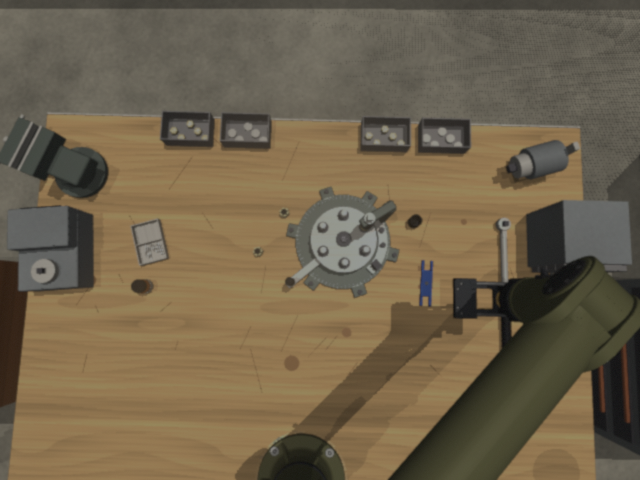

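Lever is back at about (290,281), as at the start; the nut is under the socket. Final numeric check after a short wait.

```bash
python3 -m pendant '[0,0,0,0,0,0,87,0,0,0,0,0,0,87,0,0,0,0,0,0,87,0,0,0,0,0,0,87,0,0,0,0,0,0,87,0,0,0,0,0,0,87,0,0,0,0,0,0,87,0,0,0,0,0,0,87]'
python3 - <<'E'
from h import *
c=env.read_camera("top"); im=c["image"]; cv2.imwrite("pics/top8.png",im[:,:,::-1])
a0=cv2.imread("pics/top0.png")
def hd(a):
    m=(a.max(2)<60)[270:295,280:302]; v,u=np.nonzero(m); return u.mean()+280,v.mean()+270,len(u)
print("dark handle now/before",hd(im),hd(a0))
f=lambda u,v:((u+.5)/4-.5+240,(v+.5)/4-.5+175)
P=np.array([onz(c,*f(*t),.1)[:2] for t in [(420,153),(333,201),(334,298),(420,345),(503,297)]])
C=np.array([.6105,-.0935]);C2,r=fit(P);print(C2,r)
for X in (C,C2):
    d=P-X; a=np.degrees(np.arctan2(d[:,1],d[:,0])); print(np.round(a%60,1), "mean->",np.mean((a+30)%60-30)-60)
    s=onz(c,*f(517,170),.2)[:2]-X; print("socket",np.degrees(np.arctan2(s[1],s[0])))
s=env.read_camera("scene"); a=s["image"][225:290,275:325]; cv2.imwrite("pics/sz8.png",cv2.resize(a[:,:,::-1],None,fx=9,fy=9,interpolation=cv2.INTER_CUBIC))
w=env.read_camera("wrist"); cv2.imwrite("pics/w8.png",w["image"][:,:,::-1])
E
```

```text
time_s: 15.18
tool_pos: [0.4686, -0.3788, 0.2253]
tool_rot: [-90.0, -0.0, -0.1]
force: [-0.7, -0.3, -0.6]
grip_width: 0.087
dark handle now/before (np.float64(291.6666666666667), np.float64(283.0), 3) (np.float64(289.5897435897436), np.float64(281.46153846153845), 39)
[ 0.60997612 -0.09220976] 0.06054857579811201
[1.1 3.  2.  1.3 0.6] mean-> -58.38104015472678
socket -55.580222059966694
[59.9  2.1  2.3  2.5  1.7] mean-> -58.32815450737959
socket -55.85907453074719
```

View pics/sz8.png

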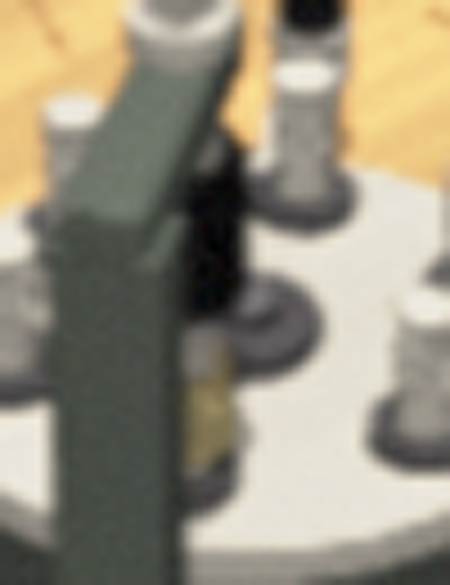

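View pics/w8.png

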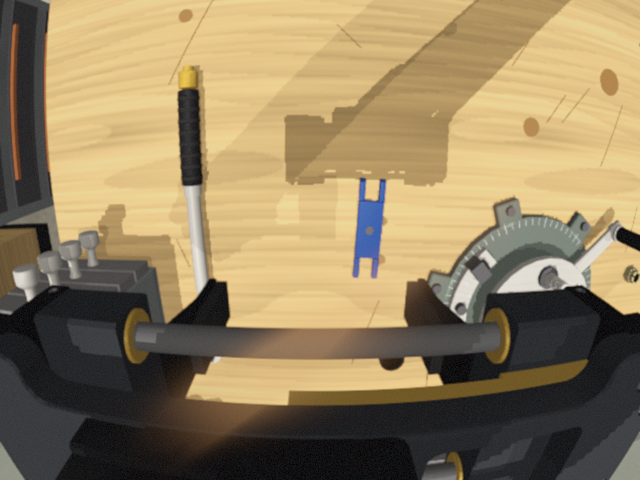

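```bash
python3 - <<'E'
import cv2,numpy as np
a=cv2.imread("pics/top0.png");b=cv2.imread("pics/top8.png")
for n,(u0,u1,v0,v1) in dict(handle=(278,318,262,295),nuts=(250,292,205,260),socket=(402,428,210,235),gauge=(412,440,255,312),station=(355,400,195,275)).items():
    t=b[v0:v1,u0:u1]; r=cv2.matchTemplate(a[v0-4:v1+4,u0-4:u1+4],t,cv2.TM_CCOEFF_NORMED); _,m,_,l=cv2.minMaxLoc(r); print(n,round(m,3),"shift",4-l[0],4-l[1])
# finer on handle
k=8;A=cv2.resize(a[250:305,265:325],None,fx=k,fy=k,interpolation=cv2.INTER_CUBIC);B=cv2.resize(b[250:305,265:325],None,fx=k,fy=k,interpolation=cv2.INTER_CUBIC)
t=B[14*k:44*k,14*k:44*k]; r=cv2.matchTemplate(A,t,cv2.TM_CCOEFF_NORMED); _,m,_,l=cv2.minMaxLoc(r); print(m,(14*k-l[0])/k,(14*k-l[1])/k,a[282,290],b[282,290])
E
```

```text
handle 0.999 shift 0 0
nuts 0.998 shift 0 0
socket 1.0 shift 0 0
gauge 0.91 shift 0 0
station 0.853 shift 0 0
0.9988895654678345 0.0 0.0 [44 51 58] [46 55 62]
```

Handle is exactly at its home pixel and the bystanders checked haven't moved. Handing in.

```bash
python3 -c "
from cell import env
print(env.sign_off())"
```

```text
the job is handed in; nothing more can be done
None
```

The nut-bearing bolt is under the check station's socket, and the lever is back at home. It took one lever stroke, and I handed the job in at about 15 s with the gripper open and clear.

- **Stroke:** I gripped the handle from above and carried it round until it came up against the stop at about 92° (1.61 rad). There the lever stopped moving while the force at the handle rose from about 12 N to 24 N. I then opened the gripper, lifted straight up and let the lever spring back.
- **Table:** the plate turned about 77° (about 78° was expected), with the nut bolt now at about -58°. My last picture put the socket at about -56°, and the first picture put it at -58°. That spread is about 2.5 mm at the bolt, roughly the camera's accuracy. In the scene view the nut looks in line with the socket, though the column partly hides it.
- **Lever and other things:** the handle sits at exactly its starting pixel in the top view. Both loose nuts, the loose socket, the gauge and the station show no shift. I saw no change in the wrench, jar and tin but did not measure them.
- **Checks that failed:** a first colour-threshold check of the handle's position found too few dark pixels, because the lighting had changed. I used template matching instead, which agreed at 0.999. The gauge and station matches were weaker (0.91 and 0.85), which I put down to the arm's shadow and the turned plate.

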